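# Release the catch of the food processor's chute cap with a dowel

### The arm

A 6-joint arm with a two-finger parallel gripper is mounted at the origin on the work surface. World frame = base frame: x ahead of the robot, y to its left, z up, the work surface at z = 0. Lengths are in m, angles in rad, forces in N, time in s.
With the tool pointing down it reaches from about 0.275 to 0.725 m from the base axis. Payload 5.6 kg.
Tool frame: the origin (TCP) lies at the very end of the fingers, on their centre line; the grasp point (between the pads) lies env.pinch_z behind it (env.pinch_z is the distance from the TCP to the grasp point, in m); z points along the fingers, y is the direction in which the jaws open and shut (so a half turn about z gives the same grasp; the last joint's range is limited). The gripper opens to 85 mm and grips with 20 to 120 N. Pads are 22 mm wide; open, the fingers measure 114 mm over their backs; the gripper's body (76 mm by 85 mm) begins 54 mm behind the grasp point. The pads swing forward as they close: fully open they stand 13 mm farther back than shut.
Start: joints at [1.603, 0.255, 0.108, 0, -1.424, -0.285], TCP at [0.138, 0.533, 0.231] pointing down, gripper open.
Joint ranges: [-2.95, 2.95], [-1.21, 1.97], [-1.09, 1.5], [-2.87, 1.71], [-2.94, -0.07], [-3.05, 3.05]. Speed limits (rad/s): [2.57, 2.57, 3.14, 3.14, 3.14, 3.14].

### API

Orientations are given as [roll, pitch, yaw] about the fixed x, y, z axes, in that order (R = Rz(yaw) Ry(pitch) Rx(roll)).
In Python, from workcell import env gives the robot as it stands.
- The arm moves only by the tool play_rows, never from a script. Its argument "moves" is text: rows parted by semicolons, each of 7 numbers parted by spaces: the turn, a rotation vector about the tool's x, y, z in degrees, then the shift along the tool's x, y, z in mm, then the finger opening in mm, from 0 to 85.4. In form: ax ay az x y z hand; .... A call has 1 to 8 rows; each row shifts and turns the pose as measured when the row begins, along the tool's axes as they then stand; what a row does not reach is not made up. A row lasts 1/12 s, in which the tool goes at most 41.7 mm and 7.16 degrees, less where a joint would pass 70% of its speed; a pose out of reach is approached as far as the arm can. A call with a gripper value outside its range is refused whole. The fingers move at their own pace and stop on an object; "newtons" is the grip in N (left out, the last holds). Time passes only in rows, so rows that do not move let the fingers close. It gives the time, the measured TCP pose, the force and the opening at its end, in the units of the state.
- env.get_obs(): the state, without advancing time (a new reading comes with each control period).
- env.read_camera(name): name is "scene" or "top" or "wrist"; returns (picture, depth): 420x560x3 uint8, red, green, blue; 420x560 float32, m along the optical axis (not along the pixel's ray), 0 where there is no reading.
- env.camera_info(name): a dict with "mtx" (3x3 intrinsics, pixels), "rvec" (rotation vector, rad) and "tvec" (3), from world to camera coordinates, as OpenCV has them. Camera axes: x right, y down, z forward; pixel columns grow to the right and rows downward; lengths in m; the calibration is good to about 2 mm. A picture is of the moment at which its call begins: read the wrist's pose just before it. camera_info takes no time and is no camera call; for the wrist camera it gives the pose at the moment of the call.
- env.hand_in(): hands the job in, once; it reports no verdict.
The state is a dict: "time_s": time; "joints": joint angles; "qd": joint speeds; "tau": joint torques, N m; "tcp_pos": TCP position; "ee_rot": TCP orientation; "ft_force": force on the tool from outside, world axes, zero at the start; "ft_torque": the same for the moment, N m; "opening": finger opening in m.
Only numpy, scipy, OpenCV 4.12 (cv2) and the standard library are available. Lean on these libraries where they do the work, as an engineer would, in place of code of your own. Each camera call takes 0.05 s, during which the arm holds its last target.

### The job

The cap on the food processor bowl's chute is caught shut. Take the plain straight dowel from the stick rack, push it down through the small round hole in the grey catch housing next to the cap until the spring catch lets go and the cap flips up, then leave the dowel in the small grey stoneware bowl, with the bowl still standing upright.

Things in the scene. Friction and masses are not known exactly. Their poses are not given: they have to be found in the camera images.
- dowel: Plain straight beech dowel, 12 mm thick, 180 mm long: the slim one of 3 sticks upright in a row, 60 mm apart, in a wooden rack 50 mm high (any place; the pestle and honey dipper, 34 mm thick, up to 175 mm above the counter, do not fit the hole). Origin: centre of its lower end, in a loose socket 42 mm deep; z up along it; x at first runs along the row: fingers closing along y clear its neighbours.
- hole (a point): Mouth centre of the round hole, 30 mm wide, in the 50 mm square top of the grey catch housing on the clear food processor bowl (fixed). Mouth 162 mm above the counter, the bowl's highest point with the cap shut. Straight down: the steel catch pad lies 50 mm below the mouth and lets go when pressed about 5 to 7 mm (4 to 5 N; hard stop near 8 mm). z up; x points to the cap, 36 mm away.
- cap (a joint): White flip-up cap, 70 x 56 mm, on the same lid's clear square chute; hinged on the edge away from the hole, its edge next to the hole held under a steel hook. 0 is shut, positive open (rad). Once released, its spring swings it up to about 1.7 within a second and holds it; its free edge is then 215 mm above the counter, about 120 mm from the hole.
- bowl: Small grey stoneware bowl, loose, 0.45 kg: 110 mm across the rim, 85 mm high, wall 5 mm, inner floor 6 mm above its underside and about 76 mm wide. Origin: centre of its underside; z up. A dowel let go in it, lower end near the floor, leans safely against the rim.
Mind the look-alikes: they are no part of the job. Leave any blue or pink look-alike of the bowl alone.

How it is judged:
On the way, in this order (a step that is already met when the one before it is completed fails the run):
1. the dowel's lower end is in the release hole, more than 20 mm deep, with the cap still shut (horizontal distance between dowel and hole below 0.02 m and z of dowel in the frame of hole below -0.02 m and value of joint cap below 0.1 rad), for 0.05 s.
2. the cap flips up while the dowel is still in the hole (horizontal distance between dowel and hole below 0.025 m and z of dowel in the frame of hole below -0.02 m and value of joint cap above 0.3 rad).
At the end, for the whole second after the job is handed in: The cap stands open (more than 1.0 rad); the dowel is at rest in the stoneware bowl, its lower end within 55 mm of the bowl's axis and less than 40 mm above its underside; the bowl stands upright within 10 degrees (value of joint cap above 1 rad and horizontal distance between dowel and bowl below 0.055 m and z of dowel in the frame of bowl between 0 and 0.04 m and linear speed of dowel below 0.03 m/s and angle between bowl's own z axis and vertical below 0.17 rad); the robot touches nothing.
It fails at once if the stoneware bowl is knocked over (tilted by more than 30 degrees) (angle between bowl's own z axis and vertical above 0.52 rad).
It also fails if it takes over 54 s, if anything falls off the work surface, if the arm or the gripper's body presses on something with over 40 N, if the wrist force passes 120 N, or if a joint passes its speed limit or range.

## Working session

There is one attempt and no reset: what is moved stays moved. The work goes in short steps, Python scripts to look and compute and a tool call to move; the robot and the scene stay as the last step left them, time stands still between calls to the robot, and variables do not carry over. Pictures are saved under pics/ and viewed, and the job is handed in when it is done.

Besides the shell and the picture viewer there is one more tool, called after ">>>" as a command line: name --argument value ..., lists and objects as JSON in quotes. play_rows: Moves the arm, as the interface text tells. Its arguments: {"type":"object","properties":{"moves":{"type":"string"},"newtons":{"type":"number"}},"required":["moves"]}

```bash
ls; mkdir -p pics
python3 - <<'E'
from workcell import env
import cv2,numpy as np
o=env.get_obs();print({k:np.round(v,3) for k,v in o.items()}, env.pinch_z)
for n in("scene","top"):
    i=env.camera_info(n);p,d=env.read_camera(n)
    np.savez(f"pics/{n}0.npz",p=p,d=d,**i)
    cv2.imwrite(f"pics/{n}0.png",p[:,:,::-1])
    R=cv2.Rodrigues(np.array(i["rvec"]))[0];print(n,i["mtx"],-R.T@np.ravel(i["tvec"]),R[2])
E
```

```text
pics
{'time_s': np.float64(0.0), 'joints': array([ 1.603e+00,  2.560e-01,  1.070e-01, -1.000e-03, -1.424e+00,
       -2.850e-01]), 'qd': array([ 0.001,  0.001,  0.002,  0.   , -0.001, -0.001]), 'tau': array([-0.0000e+00, -3.8663e+01,  2.3794e+01,  5.3650e+00, -6.0000e-03,
       -0.0000e+00]), 'tcp_pos': array([0.137, 0.532, 0.23 ]), 'ee_rot': array([ 3.14 , -0.   , -0.253]), 'ft_force': array([-0.75 ,  0.672, -0.593]), 'ft_torque': array([-0.084, -0.026, -0.015]), 'opening': np.float64(0.085)} 0.0187
scene [[382.14217222   0.         281.86717222]
 [  0.         382.14217222 214.82008842]
 [  0.           0.           1.        ]] [1.05541124 0.34072954 0.78969254] [-0.54190573 -0.44403756 -0.71356067]
top [[493.30701956   0.         278.33517575]
 [  0.         493.30701956 210.23889836]
 [  0.           0.           1.        ]] [ 0.29218053 -0.07732872  1.34944937] [ 0.20659215  0.0032421  -0.97842178]
```

View pics/scene0.png

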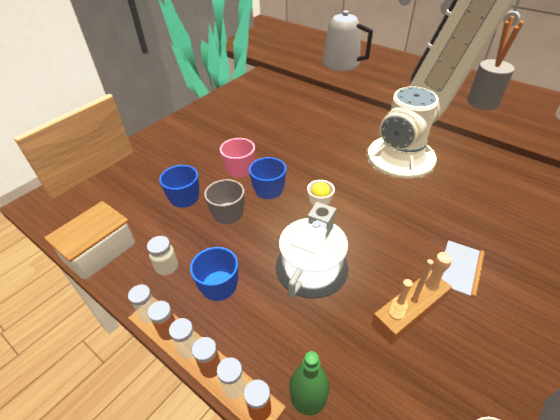

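View pics/top0.png

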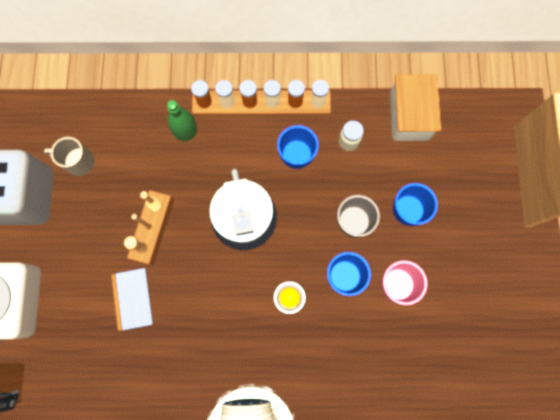

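The dowel candidates are in the rack: dipper at scene (402,295), slim dowel (425,280), pestle (440,268). Bowl candidates: grey (225,202), plus blue and pink look-alikes. I'll check close crops and measure.

```bash
cat > h.py <<'E'
import numpy as np,cv2
def load(f):
    z=np.load(f);return z
def world(z):
    p,d=z['p'],z['d'];K=z['mtx'];R=cv2.Rodrigues(z['rvec'])[0];t=np.ravel(z['tvec'])
    v,u=np.mgrid[:d.shape[0],:d.shape[1]]
    c=np.stack([(u-K[0,2])/K[0,0]*d,(v-K[1,2])/K[1,1]*d,d],-1)
    w=(c-t)@R; w[d==0]=np.nan
    return w
def proj(z,P): return cv2.projectPoints(np.float64(P).reshape(-1,1,3),z['rvec'],z['tvec'],z['mtx'],None)[0].reshape(-1,2)
E
python3 - <<'E'
from h import *
T=load('pics/top0.npz');S=load('pics/scene0.npz')
def crop(z,x,y,w,h,s):return cv2.resize(z['p'][y:y+h,x:x+w,::-1],None,fx=s,fy=s,interpolation=cv2.INTER_CUBIC)
a=crop(T,195,165,100,100,4);b=crop(S,270,195,100,100,4)
c=crop(T,110,180,100,100,4);d=crop(S,370,240,100,100,4)
cv2.imwrite('pics/c1.png',np.hstack([a,b]));cv2.imwrite('pics/c2.png',np.hstack([c,d]))
wt=world(T);ws=world(S)
np.set_printoptions(precision=3,suppress=True)
for n,w,pts in(("top",wt,[(358,216),(135,216),(130,243),(145,195),(243,222),(243,235),(400,380),(241,211)]),("scene",ws,[(322,212),(310,212),(333,212),(322,207),(402,283),(430,263),(444,258),(225,202),(320,240)])):
    for u,v in pts: print(n,u,v,w[v,u])
E
```

```text
top 358 216 [ 0.56  -0.295  0.002]
top 135 216 [0.524 0.271 0.186]
top 130 243 [0.463 0.289 0.156]
top 145 195 [0.579 0.254 0.173]
top 243 222 [0.523 0.017 0.112]
top 243 235 [0.491 0.017 0.101]
top 400 380 [ 0.125 -0.39  -0.001]
top 241 211 [0.543 0.019 0.153]
scene 322 212 [0.498 0.008 0.142]
scene 310 212 [ 0.533 -0.003  0.163]
scene 333 212 [0.5   0.039 0.162]
scene 322 207 [0.502 0.009 0.162]
scene 402 283 [0.585 0.252 0.164]
scene 430 263 [0.528 0.277 0.189]
scene 444 258 [0.474 0.292 0.161]
scene 225 202 [ 0.524 -0.311  0.011]
scene 320 240 [0.578 0.056 0.148]
```

Run:
```python
from h import *
np.set_printoptions(precision=4,suppress=True)
for f in('top','scene'):
    z=load(f'pics/{f}0.npz');w=world(z)
    p=z['p'].astype(int);u0,v0=(358,216) if f=='top' else (225,202)
    m=np.zeros(p.shape[:2],bool);m[v0-30:v0+30,u0-30:u0+30]=1
    rim=m&(w[...,2]>0.079)&(w[...,2]<0.092)&(p.max(2)-p.min(2)<45)
    pts=w[rim][:,:2].astype(np.float32)
    if len(pts)>5:
        print(f,'rim n',len(pts),cv2.minEnclosingCircle(pts),np.nanmedian(w[rim][:,2]),pts.min(0),pts.max(0))
```

```text
top rim n 224 ((0.5447994470596313, -0.2809518575668335), 0.054384902119636536) 0.08379507423067385 [ 0.491  -0.3343] [ 0.598  -0.2286]
scene rim n 249 ((0.5485216379165649, -0.27998626232147217), 0.05517974868416786) 0.08429126068602585 [ 0.4951 -0.3324] [ 0.6018 -0.2266]
```

View pics/c1.png

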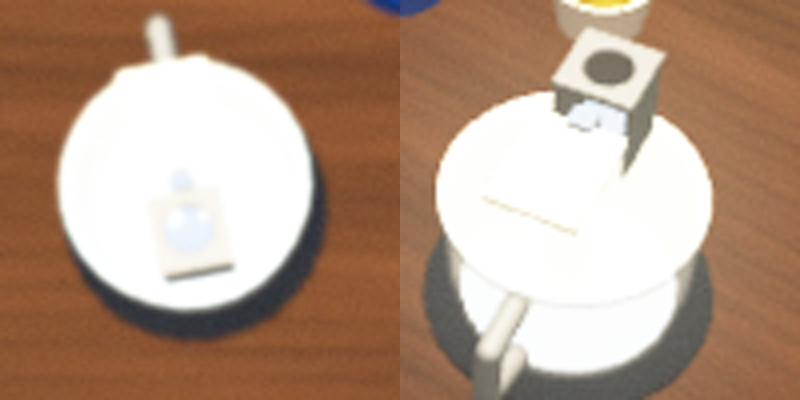

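View pics/c2.png

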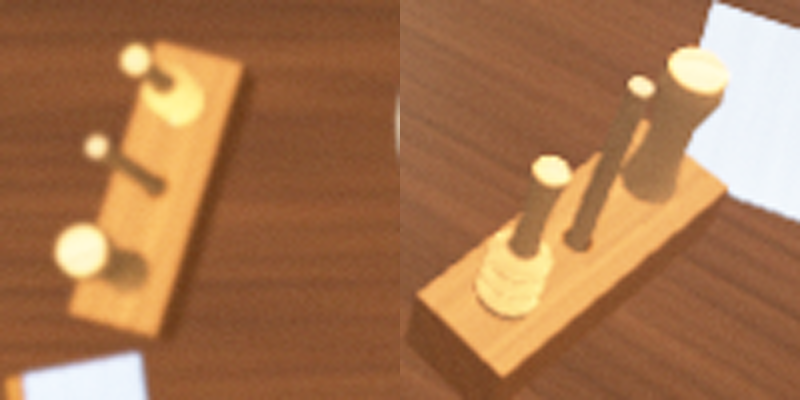

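Run:
```python
from h import *
np.set_printoptions(precision=4,suppress=True)
for f in('top','scene'):
    z=load(f'pics/{f}0.npz');w=world(z)
    # housing top
    x,y,h=w[...,0],w[...,1],w[...,2]
    m=(abs(x-.505)<.06)&(abs(y-.015)<.06)&(h>.155)&(h<.17)
    pts=w[m][:,:2].astype(np.float32)
    print(f,'housing',len(pts),cv2.minAreaRect(pts) if len(pts)>3 else'',np.median(w[m],0) if len(pts) else '')
    v,u=np.where(m);print(u.min(),u.max(),v.min(),v.max())
    # dowel
    m=(abs(x-.525)<.025)&(abs(y-.274)<.022)&(h>.06)&(h<.2)
    for lo in np.arange(.06,.2,.02):
        k=m&(h>lo)&(h<lo+.02)
        if k.sum(): print('dowel',lo,k.sum(),np.median(w[k],0))
    for n,(a,b) in dict(pestle=(.468,.29),dip=(.582,.253)).items():
        k=(np.hypot(x-a,y-b)<.025)&(h>.13)
        print(n,k.sum(),np.median(w[k],0),w[k].max(0))
```

```text
top housing 311 ((0.5234506130218506, 0.017607972025871277), (0.07018531858921051, 0.049778275191783905), 11.579631805419922) [0.5154 0.0166 0.1613]
231 253 203 234
dowel 0.06 10 [0.5191 0.2694 0.0697]
dowel 0.08 13 [0.5203 0.2696 0.0873]
dowel 0.1 11 [0.5184 0.2703 0.1094]
dowel 0.12000000000000001 12 [0.5195 0.2689 0.1269]
dowel 0.14 16 [0.5195 0.2698 0.1508]
dowel 0.16000000000000003 12 [0.5201 0.2694 0.1711]
dowel 0.18000000000000002 23 [0.5217 0.2728 0.1873]
pestle 155 [0.463  0.2856 0.154 ] [0.4797 0.3022 0.1605]
dip 61 [0.5782 0.2561 0.168 ] [0.5888 0.2657 0.1758]
scene housing 302 ((0.5238555669784546, 0.017711320891976357), (0.07042741775512695, 0.05101403966546059), 11.31885814666748) [0.5202 0.0188 0.1629]
307 335 202 226
dowel 0.06 30 [0.5282 0.2751 0.0698]
dowel 0.08 36 [0.5287 0.2755 0.0904]
dowel 0.1 34 [0.5286 0.2754 0.11  ]
dowel 0.12000000000000001 37 [0.5283 0.2751 0.1294]
dowel 0.14 42 [0.5286 0.2755 0.1497]
dowel 0.16000000000000003 37 [0.5285 0.2753 0.1702]
dowel 0.18000000000000002 43 [0.5272 0.275  0.1882]
pestle 261 [0.4753 0.2911 0.1546] [0.4842 0.3066 0.1608]
dip 139 [0.5873 0.2603 0.1646] [0.5907 0.268  0.1752]
```

Run:
```python
from h import *
np.set_printoptions(precision=4,suppress=True)
def ray(z,u,v,h):
    R=cv2.Rodrigues(z['rvec'])[0];t=np.ravel(z['tvec']);C=-R.T@t
    d=R.T@np.linalg.inv(z['mtx'])@[u,v,1];return C+d*(h-C[2])/d[2]
T=load('pics/top0.npz');S=load('pics/scene0.npz')
print('hole S',ray(S,322.0,211.3,.162),'T',ray(T,241.3,222.1,.162))
# housing corners
for u,v in [(585,28),(665,57),(633,108),(552,80)]: print(ray(S,270+(u-400)/4-.4,195+v/4-.4,.162))
for u,v in [(150,197),(222,188),(233,265),(164,276)]: print('T',ray(T,195+u/4-.4,165+v/4-.4,.162))
print('dowel top S',ray(S,370+(641-400)/4-.4,240+86/4-.4,.188),'T',ray(T,110+96/4-.4,180+147/4-.4,.188))
print('dowel base',ray(S,370+(578-400)/4-.4,240+241/4-.4,.05),ray(T,110+158/4-.4,180+184/4-.4,.05))
```

```text
hole S [0.5136 0.0172 0.162 ] T [0.5133 0.0173 0.162 ]
[ 0.4953 -0.0127  0.162 ]
[0.4875 0.0383 0.162 ]
[0.5329 0.0461 0.162 ]
[ 0.5424 -0.0031  0.162 ]
T [0.5339 0.0402 0.162 ]
T [ 0.5395 -0.004   0.162 ]
T [ 0.4916 -0.0112  0.162 ]
T [0.4848 0.0307 0.162 ]
dowel top S [0.5234 0.2753 0.188 ] T [0.5227 0.2742 0.188 ]
dowel base [0.524  0.2763 0.05  ] [0.5248 0.273  0.05  ]
```

>>> play_rows --moves "0 0 0 20 7 -3 85; 0 0 0 35 12 -3 85; 0 0 0 38 13 -3 85; 0 0 0 38 13 -3 85; 0 0 0 38 13 -3 85; 0 0 0 38 13 -3 85; 0 0 0 38 13 -3 85; 0 0 0 38 13 0 85" --newtons 60

```text
time_s: 0.77
tcp_pos: [0.3897, 0.3638, 0.2476]
ee_rot: [3.131, 0.002, -0.24]
ft_force: [0.4, 1.4, 0.2]
opening: 0.085
```

```bash
cat > rel.py <<'E'
import sys,numpy as np
from workcell import env
from scipy.spatial.transform import Rotation as R
o=env.get_obs();r=R.from_euler('xyz',o['ee_rot'])
np.set_printoptions(precision=4,suppress=True)
print(o['time_s'],o['tcp_pos'],o['ee_rot'],o['ft_force'],o['opening'])
t=np.array([float(a) for a in sys.argv[1:4]])
print('mm tool',r.inv().apply(t-o['tcp_pos'])*1000)
rd=r.inv()*R.from_euler('xyz',[np.pi,0,float(sys.argv[4]) if len(sys.argv)>4 else o['ee_rot'][2]])
print('turn deg',np.degrees(rd.as_rotvec()))
E
python3 rel.py .524 .2745 .24 -.275
```

```text
0.7667 [0.3897 0.3638 0.2476] [ 3.131   0.0024 -0.2396] [0.3654 1.4262 0.2202] 0.08498429307635078
mm tool [151.6867  54.7637   7.8281]
turn deg [0.6081 0.1289 2.0273]
```

>>> play_rows --moves "0 0 0.5 38 14 0 85; 0 0 0.5 38 14 0 85; 0.3 0 0.5 35 12 0 85; 0.3 0 0.5 20 7 0 85; 0 0 0 5 2 0 85; 0 0 0 0 0 0 85"

```text
time_s: 1.27
tcp_pos: [0.5173, 0.2719, 0.244]
ee_rot: [3.136, 0.005, -0.285]
ft_force: [0.1, -0.2, -0.5]
opening: 0.0849
```

```bash
python3 rel.py .524 .2745 .126 -.275
python3 - <<'E'
from workcell import env
import cv2
import numpy as np
i=env.camera_info("wrist");p,d=env.read_camera("wrist");cv2.imwrite("pics/w1.png",p[:,:,::-1])
np.savez("pics/w1.npz",p=p,d=d,**i)
E
```

```text
1.2667 [0.5173 0.2719 0.244 ] [ 3.1358  0.0055 -0.2846] [ 0.0772 -0.1832 -0.4866] 0.08488934238570908
mm tool [  6.366   -5.01   117.9386]
turn deg [ 0.3281  0.3157 -0.5468]
```

View pics/w1.png

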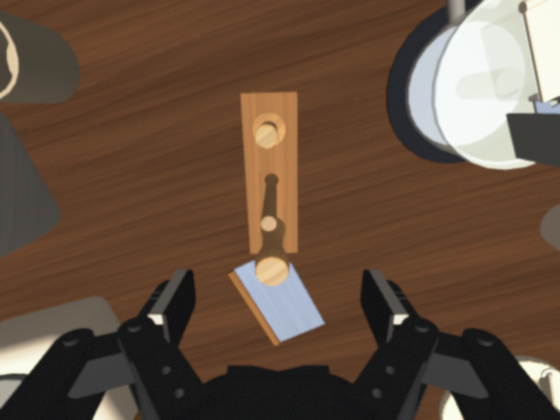

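The wrist view shows the dowel top at (268,223) between dipper (266,135) and pestle (271,270), and the fingers straddle its line. I'll cross-check the position and move down.

Run:
```python
from h import *
z=load('pics/w1.npz');R=cv2.Rodrigues(z['rvec'])[0];t=np.ravel(z['tvec']);C=-R.T@t
for u,v,h in[(268.5,223,.188),(271,180,.05)]:
    d=R.T@np.linalg.inv(z['mtx'])@[u,v,1];print(C+d*(h-C[2])/d[2])
```

```text
[0.52473014 0.27555568 0.188     ]
[0.52447766 0.27597973 0.05      ]
```

>>> play_rows --moves "0.3 0.3 -0.5 6 -5 0 85; 0 0 0 1 0 10 85; 0 0 0 0 0 25 85; 0 0 0 0 0 25 85; 0 0 0 0 0 25 85; 0 0 0 0 0 20 85; 0 0 0 0 0 5 85; 0 0 0 0 0 0 85"

```text
time_s: 1.98
tcp_pos: [0.5193, 0.2837, 0.128]
ee_rot: [-3.138, -0.0, -0.261]
ft_force: [-0.4, -0.4, -0.3]
opening: 0.0852
```

```bash
python3 rel.py .524 .2745 .126 -.275
```

```text
1.9833 [0.5193 0.2837 0.128 ] [-3.1378 -0.0002 -0.2608] [-0.3753 -0.3717 -0.3042] 0.08515390788225428
mm tool [6.8684 7.6684 1.9294]
turn deg [-0.2197 -0.0087  0.8115]
```

>>> play_rows --moves "-0.2 0 0.8 6 7 1 85; 0 0 0 0 0 0 85; 0 0 0 0 0 0 85"

```text
time_s: 2.23
tcp_pos: [0.5236, 0.2765, 0.129]
ee_rot: [-3.14, -0.002, -0.273]
ft_force: [0.5, 0.6, 0.0]
opening: 0.0852
```

```bash
python3 rel.py .5245 .2755 .126 -.275
```

```text
2.2333 [0.5236 0.2765 0.129 ] [-3.1399 -0.0021 -0.273 ] [0.4901 0.5841 0.0191] 0.08519746926986548
mm tool [1.0938 0.7115 2.9804]
turn deg [-0.098  -0.1225  0.1167]
```

>>> play_rows --moves "0 0 0 1 1 3 12; 0 0 0 0 0 0 8; 0 0 0 0 0 0 8; 0 0 0 0 0 0 8; 0 0 0 0 0 0 8; 0 0 0 0 0 0 8; 0 0 0 0 0 0 8; 0 0 0 0 0 0 8" --newtons 60

```text
time_s: 2.9
tcp_pos: [0.5266, 0.2761, 0.1299]
ee_rot: [-3.134, -0.007, -0.274]
ft_force: [0.1, -0.7, 0.0]
opening: 0.0107
```

>>> play_rows --moves "0 0 0 0 0 -10 8; 0 0 0 0 0 -20 8; 0 0 0 0 0 -25 8; 0 0 0 0 0 -30 8; 0 0 0 0 0 -35 8; 0 0 0 0 0 -35 8; 0 0 0 0 0 -30 8; 0 0 0 0 0 -15 8"

```text
time_s: 3.57
tcp_pos: [0.5226, 0.2728, 0.3378]
ee_rot: [-3.141, -0.002, -0.274]
ft_force: [0.1, -0.7, -0.2]
opening: 0.0104
```

```bash
python3 rel.py .5134 .0172 .325 -.275
```

```text
3.5667 [0.5226 0.2728 0.3378] [-3.1408 -0.0021 -0.2741] [ 0.0851 -0.6935 -0.1614] 0.010425642133188657
mm tool [ 60.2931 248.6028  12.7301]
turn deg [-0.0469 -0.1211  0.0492]
```

>>> play_rows --moves "0 0 0 5 20 0 8; 0 0 0 7 30 1 8; 0 0 0 8 34 1 8; 0 0 0 8 34 1 8; 0 0 0 8 34 1 8; 0 0 0 8 34 1 8; 0 0 0 7 28 1 8; 0 0 0 4 15 0 8"

```text
time_s: 4.23
tcp_pos: [0.5135, 0.0321, 0.3417]
ee_rot: [-3.13, -0.014, -0.266]
ft_force: [0.9, -0.0, 0.5]
opening: 0.0105
```

```bash
python3 rel.py .5134 .0172 .325 -.275;  python3 - <<'E'
from workcell import env
import cv2
import numpy as np
for n in("scene","top"):
    i=env.camera_info(n);p,d=env.read_camera(n)
    np.savez(f"pics/{n}1.npz",p=p,d=d,**i)
    cv2.imwrite(f"pics/{n}1.png",p[:,:,::-1])
E
```

```text
4.2333 [0.5135 0.0321 0.3417] [-3.13   -0.0138 -0.2662] [ 0.8853 -0.0315  0.4994] 0.010495407014606143
mm tool [ 3.5564 14.6    16.6101]
turn deg [-0.6674 -0.7866  0.507 ]
```

View pics/scene1.png

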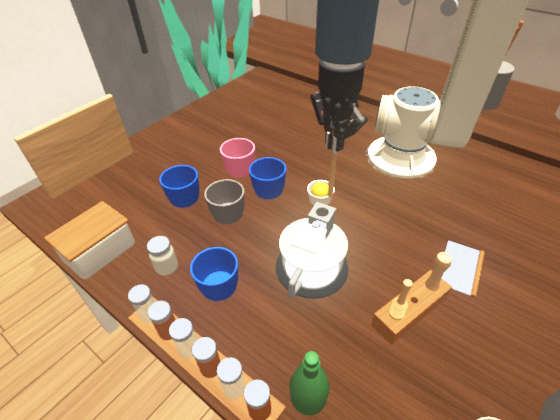

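View pics/top1.png

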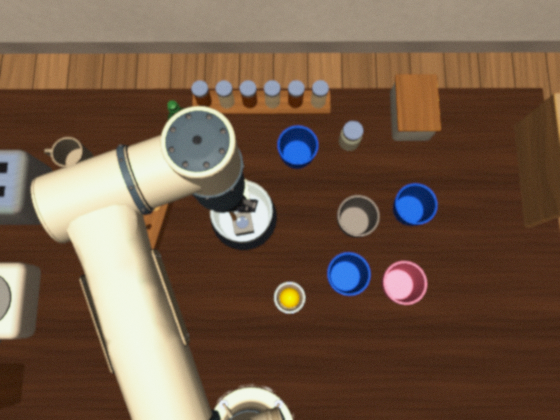

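The dowel is held and hangs roughly straight, from (335,135) to (331,200). I'll centre and level it, then measure the tip.

>>> play_rows --moves "-0.6 -0.7 0 3 14 5 8; 0 0 0 0 0 0 8; 0 0 0 0 0 0 8; 0 0 0 0 0 0 8"

```text
time_s: 4.67
tcp_pos: [0.5129, 0.0181, 0.3391]
ee_rot: [-3.138, -0.004, -0.269]
ft_force: [0.2, 0.2, -0.6]
opening: 0.0106
```

```bash
python3 rel.py .5134 .0172 .325 -.275;  python3 - <<'E'
from workcell import env
import cv2
from h import *
np.set_printoptions(precision=4,suppress=True)
ims=[]
for n in("scene","wrist"):
    i=env.camera_info(n);p,d=env.read_camera(n)
    np.savez(f"pics/{n}2.npz",p=p,d=d,**i)
    ims.append(p[:,:,::-1])
    z=load(f"pics/{n}2.npz");w=world(z)
    m=(np.hypot(w[...,0]-.5134,w[...,1]-.0172)<.035)&(w[...,2]>.18)&(w[...,2]<.32)
    for lo in np.arange(.18,.32,.015):
        k=m&(w[...,2]>lo)&(w[...,2]<lo+.015)
        if k.sum(): print(n,round(lo,3),k.sum(),np.median(w[k],0))
    if m.sum(): print('min z',np.nanmin(w[m][:,2]))
cv2.imwrite("pics/c3.png",np.hstack([cv2.resize(ims[0][100:240,270:390],None,fx=3,fy=3,interpolation=2),ims[1][:,140:560]]))
E
```

```text
4.6667 [0.5129 0.0181 0.3391] [-3.1383 -0.0039 -0.2689] [ 0.2162  0.17   -0.6324] 0.010576979106515916
mm tool [ 0.6925  0.7694 14.0646]
turn deg [-0.1877 -0.2223  0.3508]
scene 0.21 12 [0.5144 0.0192 0.2226]
scene 0.225 27 [0.5141 0.0195 0.2331]
scene 0.24 25 [0.5144 0.02   0.2472]
scene 0.255 32 [0.515  0.0193 0.2623]
scene 0.27 30 [0.5149 0.0201 0.2766]
scene 0.285 32 [0.514  0.019  0.2936]
scene 0.3 35 [0.5152 0.0194 0.3084]
scene 0.315 9 [0.5151 0.0201 0.3175]
min z 0.21876227921258615
wrist 0.21 16 [0.5163 0.0169 0.2228]
wrist 0.225 65 [0.5161 0.0164 0.232 ]
wrist 0.24 78 [0.5161 0.0168 0.2474]
wrist 0.255 90 [0.5163 0.0163 0.2635]
wrist 0.27 107 [0.516  0.0168 0.2777]
wrist 0.285 130 [0.5164 0.0166 0.2929]
wrist 0.3 166 [0.5163 0.0168 0.3079]
wrist 0.315 61 [0.5163 0.0162 0.3179]
min z 0.22089359065345107
```

View pics/c3.png

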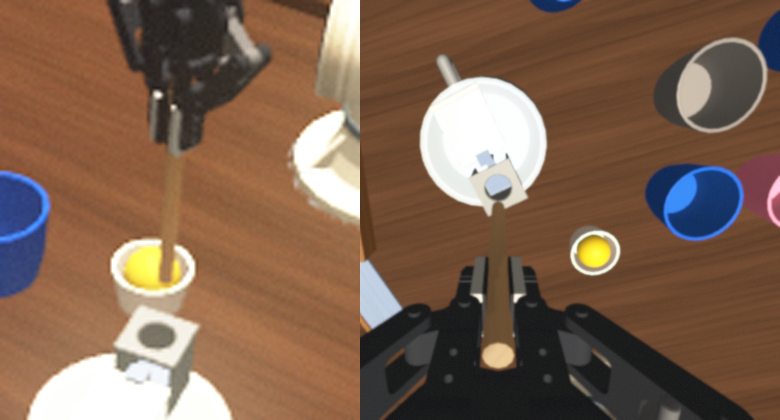

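>>> play_rows --moves "-0.2 -0.2 0 2 0 10 8; 0 0 0 0 0 15 8; 0 0 0 0 0 15 8; 0 0 0 0 0 7 8; 0 0 0 0 0 0 8; 0 0 0 0 0 0 8"

```text
time_s: 5.27
tcp_pos: [0.5155, 0.0205, 0.2884]
ee_rot: [3.142, -0.0, -0.265]
ft_force: [-0.7, 0.7, -0.3]
opening: 0.0106
```

```bash
python3 rel.py .515 .0175 .240 -.269
```

```text
5.2667 [0.5155 0.0205 0.2884] [ 3.1415 -0.0001 -0.2645] [-0.659   0.6701 -0.2662] 0.010576037502241892
mm tool [ 0.3433  3.0023 48.4127]
turn deg [ 0.0036 -0.0031  0.2572]
```

>>> play_rows --moves "0 0 0 0 3 0 8; 0 0 0 0 0 8 8; 0 0 0 0 0 8 8; 0 0 0 0 0 8 8; 0 0 0 0 0 0 8; 0 0 0 0 0 0 8"

```text
time_s: 5.77
tcp_pos: [0.5155, 0.0175, 0.2636]
ee_rot: [-3.14, -0.003, -0.264]
ft_force: [0.5, -0.1, -0.1]
opening: 0.0106
```

```bash
python3 rel.py .515 .0175 .240 -.269;python3 - <<'E'
from workcell import env
import cv2
import numpy as np
p,d=env.read_camera("scene");q,_=env.read_camera("wrist")
cv2.imwrite("pics/c4.png",np.hstack([cv2.resize(p[130:270,260:380],None,fx=3,fy=3,interpolation=2),q[:,140:]])[:,:,::-1])
E
```

```text
5.7667 [0.5155 0.0175 0.2636] [-3.1405 -0.0028 -0.2643] [ 0.4934 -0.1413 -0.1293] 0.010594606533197083
mm tool [-0.5587  0.1752 23.6237]
turn deg [-0.0644 -0.1598  0.2716]
```

View pics/c4.png

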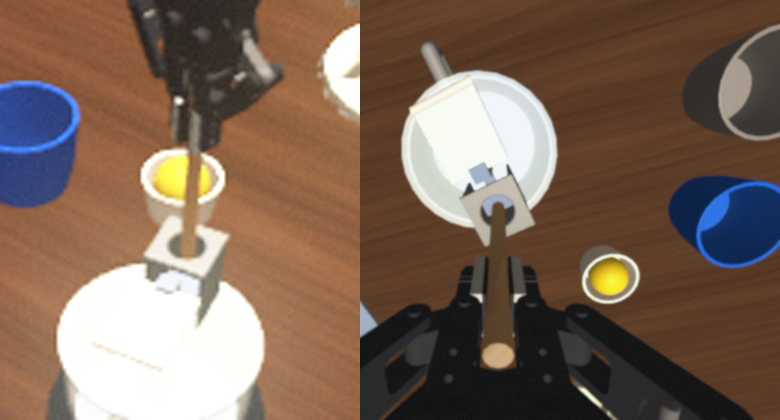

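The dowel tip is inside the hole, scene crop (188,245), and well centred with no side force. I'll go on down.

>>> play_rows --moves "0 0 0 0 0 8 8; 0 0 0 0 0 8 8; 0 0 0 0 0 6 8; 0 0 0 0 0 0 8; 0 0 0 0 0 3 8; 0 0 0 0 0 2 8; 0 0 0 0 0 2 8; 0 0 0 0 0 0 8"

```text
time_s: 6.53
tcp_pos: [0.5161, 0.0176, 0.2326]
ee_rot: [-3.14, -0.004, -0.264]
ft_force: [-0.4, -0.2, 1.3]
opening: 0.0101
```

>>> play_rows --moves "0 0 0 0 0 2 8; 0 0 0 0 0 2 8; 0 0 0 0 0 1.5 8; 0 0 0 0 0 0 8"

```text
time_s: 6.87
tcp_pos: [0.5163, 0.0174, 0.2286]
ee_rot: [-3.139, -0.007, -0.264]
ft_force: [-1.8, -0.3, 3.0]
opening: 0.0106
```

>>> play_rows --moves "0 0 0 0 0 2 8; 0 0 0 0 0 1.5 8; 0 0 0 0 0 1 8; 0 0 0 0 0 0 8; 0 0 0 0 0 0 8"

```text
time_s: 7.28
tcp_pos: [0.5167, 0.0173, 0.2263]
ee_rot: [-3.138, -0.01, -0.263]
ft_force: [-2.2, 1.1, 4.1]
opening: 0.0105
```

Run:
```python
from workcell import env
import cv2
p,d=env.read_camera("scene")
cv2.imwrite("pics/c5.png",cv2.resize(p[120:300,230:410],None,fx=3,fy=3,interpolation=2)[:,:,::-1])
```

```text
(no output)
```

View pics/c5.png

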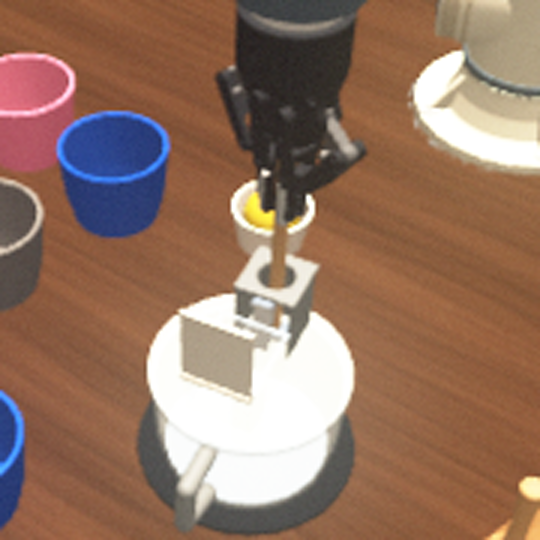

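The cap is up, its panel standing at crop (218,355). I'll withdraw straight up.

>>> play_rows --moves "0 0 0 0 0 -5 8; 0 0 0 0 0 -10 8; 0 0 0 0 0 -15 8; 0 0 0 0 0 -15 8; 0 0 0 0 0 -15 8; 0 0 0 0 0 -20 8; 0 0 0 0 0 -25 8; 0 0 0 0 0 -10 8"

```text
time_s: 8.0
tcp_pos: [0.5155, 0.017, 0.344]
ee_rot: [-3.141, -0.004, -0.264]
ft_force: [-1.0, 0.0, 0.6]
opening: 0.0107
```

```bash
python3 rel.py .546 -.280 .335 -.264
```

```text
8.0 [0.5155 0.017  0.344 ] [-3.1413 -0.0044 -0.2643] [-1.0272  0.0143  0.6361] 0.010686823015985858
mm tool [107.001  278.7621   9.34  ]
turn deg [-0.0174 -0.2531 -0.0168]
```

>>> play_rows --moves "0 0 0 6 20 0 8; 0 0 0 10 28 0 8; 0 0 0 13 33 0 8; 0 0 0 13 33 0 8; 0 0 0 13 33 0 8; 0 0 0 13 33 0 8; 0 0 0 13 33 0 8; 0 0 0 10 26 0 8"

```text
time_s: 8.67
tcp_pos: [0.5465, -0.2431, 0.3512]
ee_rot: [-3.136, -0.017, -0.254]
ft_force: [0.6, -0.1, -0.7]
opening: 0.0103
```

```bash
python3 rel.py .546 -.280 .30 -.264
```

```text
8.6667 [ 0.5465 -0.2431  0.3512] [-3.1362 -0.0173 -0.2537] [ 0.6015 -0.0782 -0.6938] 0.010331188699738219
mm tool [ 7.8858 36.1464 51.1286]
turn deg [-0.3159 -0.9899  0.5921]
```

>>> play_rows --moves "-0.3 -0.9 0 8 25 0 8; 0 0 0 0 8 10 8; 0 0 0 0 0 20 8; 0 0 0 0 0 15 8; 0 0 0 0 0 0 8; 0 0 0 0 0 0 8"

```text
time_s: 9.17
tcp_pos: [0.5464, -0.2868, 0.3022]
ee_rot: [3.14, -0.0, -0.264]
ft_force: [-0.6, -0.2, -0.1]
opening: 0.0101
```

```bash
python3 rel.py .546 -.280 .132 -.264
python3 - <<'E'
from workcell import env
import cv2
from h import *
np.set_printoptions(precision=4,suppress=True)
i=env.camera_info("scene");p,d=env.read_camera("scene");q,_=env.read_camera("wrist")
np.savez("pics/s6.npz",p=p,d=d,**i);w=world(load("pics/s6.npz"))
m=(np.hypot(w[...,0]-.546,w[...,1]+.28)<.03)&(w[...,2]>.12)&(w[...,2]<.28)
for lo in np.arange(.12,.28,.02):
    k=m&(w[...,2]>lo)&(w[...,2]<lo+.02)
    if k.sum(): print(round(lo,3),k.sum(),np.median(w[k],0))
print('min',w[m][:,2].min())
cv2.imwrite("pics/c6.png",np.hstack([cv2.resize(p[80:260,140:340],None,fx=2.3,fy=2.333,interpolation=2),cv2.resize(q,(340,420))[:,:]])[:,:,::-1])
E
```

```text
9.1667 [ 0.5464 -0.2868  0.3022] [ 3.14   -0.0003 -0.2636] [-0.6443 -0.1834 -0.062 ] 0.010090023544113067
mm tool [ -2.1955  -6.6829 170.2377]
turn deg [ 0.0886 -0.0175  0.0212]
0.18 27 [ 0.5467 -0.2843  0.1915]
0.2 32 [ 0.5469 -0.2842  0.2102]
0.22 33 [ 0.547  -0.2846  0.2309]
0.24 33 [ 0.5473 -0.2838  0.2511]
0.26 35 [ 0.547  -0.2844  0.2711]
min 0.18110317837811538
```

View pics/c6.png

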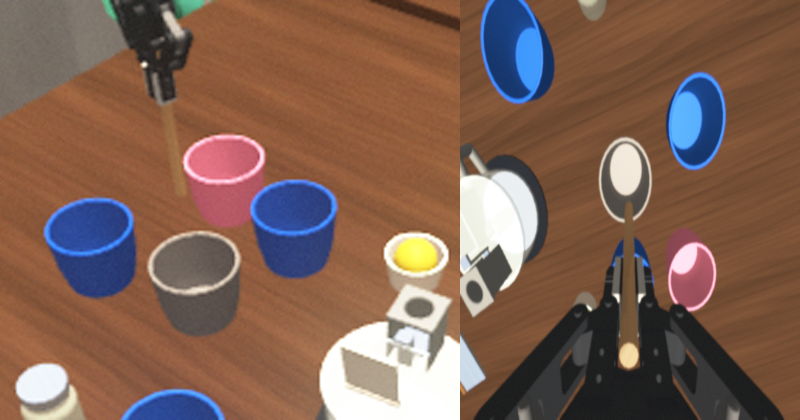

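>>> play_rows --moves "0 0 0 0 -7 5 8; 0 0 0 0 0 15 8; 0 0 0 0 0 20 8; 0 0 0 0 0 20 8; 0 0 0 0 0 15 8; 0 0 0 0 0 8 8; 0 0 0 0 0 0 8; 0 0 0 0 0 0 8"

```text
time_s: 9.93
tcp_pos: [0.5541, -0.2754, 0.2248]
ee_rot: [3.14, -0.019, -0.258]
ft_force: [0.2, 0.3, -0.3]
opening: 0.0106
```

```bash
python3 rel.py .548 -.280 .133 -.264
```

```text
9.9333 [ 0.5541 -0.2754  0.2248] [ 3.1399 -0.0186 -0.258 ] [ 0.1975  0.2627 -0.3231] 0.010561910303338485
mm tool [-6.4591  5.8953 91.7235]
turn deg [ 0.0963 -1.0669  0.3418]
```

>>> play_rows --moves "0 -1 0 -5 5 0 8; 0 0 0 0 0 0 8; 0 0 0 0 0 15 8; 0 0 0 0 0 15 8; 0 0 0 0 0 15 8; 0 0 0 0 0 8 8; 0 0 0 0 0 0 8; 0 0 0 0 0 0 8"

```text
time_s: 10.6
tcp_pos: [0.5517, -0.2818, 0.1793]
ee_rot: [3.138, -0.014, -0.258]
ft_force: [0.5, 0.4, -1.1]
opening: 0.0103
```

```bash
python3 rel.py .548 -.280 .133 -.264
```

```text
10.6 [ 0.5517 -0.2818  0.1793] [ 3.1375 -0.0145 -0.2583] [ 0.5302  0.4466 -1.0639] 0.01034365062401826
mm tool [-4.7123 -1.0133 46.2633]
turn deg [ 0.2317 -0.8287  0.3275]
```

>>> play_rows --moves "0 -0.8 0 -4 0 0 8; 0 0 0 0 0 10 8; 0 0 0 0 0 12 8; 0 0 0 0 0 10 8; 0 0 0 0 0 5 8; 0 0 0 0 0 0 8; 0 0 0 0 0 0 8"

```text
time_s: 11.18
tcp_pos: [0.5494, -0.2819, 0.1435]
ee_rot: [3.137, -0.006, -0.258]
ft_force: [-0.1, -0.7, -0.2]
opening: 0.0105
```

```bash
python3 rel.py .548 -.280 .133 -.264
python3 - <<'E'
from workcell import env
import cv2
import numpy as np
p,d=env.read_camera("scene");q,_=env.read_camera("wrist")
cv2.imwrite("pics/c7.png",np.hstack([cv2.resize(p[80:260,140:340],None,fx=2.3,fy=2.333,interpolation=2),cv2.resize(q,(340,420))[:,:]])[:,:,::-1])
E
```

```text
11.1833 [ 0.5494 -0.2819  0.1435] [ 3.1366 -0.0056 -0.2583] [-0.148  -0.7107 -0.2356] 0.01047802806951446
mm tool [-1.9155 -1.5717 10.4961]
turn deg [ 0.2862 -0.3201  0.327 ]
```

View pics/c7.png

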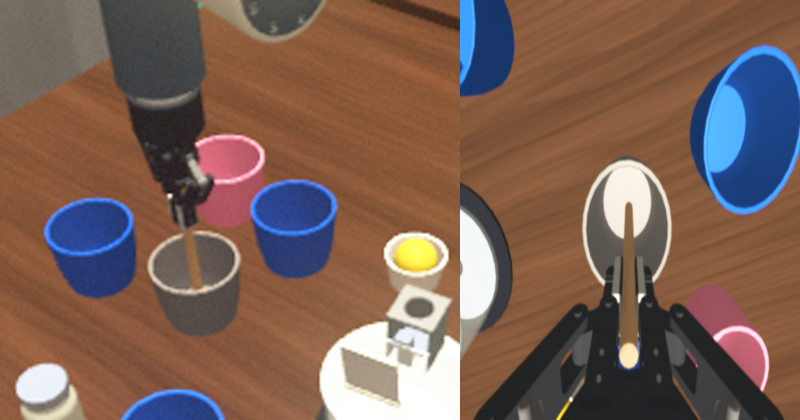

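I'll tilt slightly so the dowel leans to one side between the jaws, then lower it and release.

>>> play_rows --moves "0 3 0 0 0 0 8; 0 5 0 -1 0 0 8; 0 4 0 -2 0 0 8; 0 0 0 0 0 4 8; 0 0 0 0 0 4 8; 0 0 0 0 0 3 8; 0 0 0 0 0 0 8; 0 0 0 0 0 0 8"

```text
time_s: 11.95
tcp_pos: [0.5521, -0.283, 0.1354]
ee_rot: [3.135, -0.228, -0.256]
ft_force: [0.9, 0.7, -0.0]
opening: 0.0105
```

Run:
```python
from workcell import env
import numpy as np
from scipy.spatial.transform import Rotation as R
o=env.get_obs();r=R.from_euler('xyz',o['ee_rot']);print(o['tcp_pos'],o['ft_force'],'tip',o['tcp_pos']+r.apply([0,0,.121]))
```

```text
[ 0.55212391 -0.28297616  0.13536139] [ 0.94144121  0.73616589 -0.037148  ] tip [ 0.57838812 -0.29064937  0.01749573]
```

>>> play_rows --moves "0 0 0 -8 -2 3 8; 0 0 0 0 0 3 8; 0 0 0 0 0 2 8; 0 0 0 0 0 0 8; 0 0 0 0 0 0 8"

```text
time_s: 12.37
tcp_pos: [0.5505, -0.2808, 0.1264]
ee_rot: [3.134, -0.229, -0.255]
ft_force: [0.0, -0.0, 0.2]
opening: 0.0104
```

>>> play_rows --moves "0 0 0 0 0 0 20; 0 0 0 0 0 0 30; 0 0 0 0 0 0 45; 0 0 0 0 0 0 60; 0 0 0 0 0 0 75; 0 0 0 0 0 0 85; 0 0 0 0 0 0 85; 0 0 0 0 0 0 85"

```text
time_s: 13.03
tcp_pos: [0.5513, -0.2812, 0.1263]
ee_rot: [3.134, -0.229, -0.255]
ft_force: [-0.2, -0.1, 0.1]
opening: 0.085
```

Run:
```python
from workcell import env
import cv2
import numpy as np
p,d=env.read_camera("scene");q,_=env.read_camera("wrist")
cv2.imwrite("pics/c8.png",np.hstack([cv2.resize(p[80:260,140:340],None,fx=2.3,fy=2.333,interpolation=2),cv2.resize(q,(340,420))[:,:]])[:,:,::-1])
```

```text
(no output)
```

View pics/c8.png

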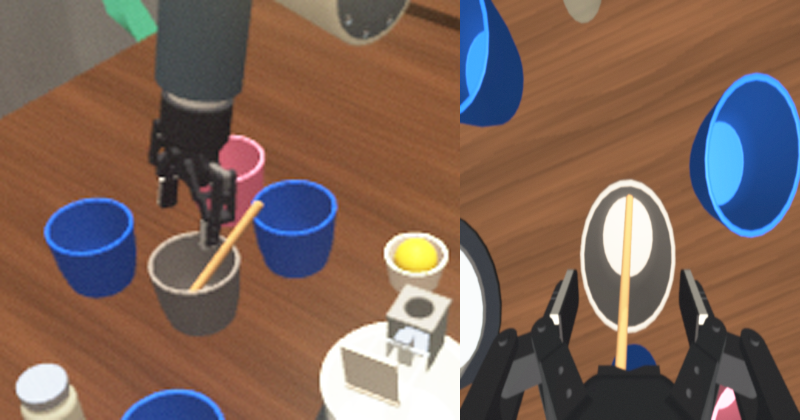

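The dowel leans on the near rim between the open jaws, and the bowl is upright. I'll retreat up and away.

>>> play_rows --moves "0 0 0 4 0 -8 85; 0 0 0 7 0 -15 85; 0 0 0 9 0 -20 85; 0 0 0 10 0 -25 85; 0 0 0 10 0 -25 85; 0 0 0 10 0 -25 85; 0 0 0 10 0 -25 85; 0 0 0 0 0 0 85"

```text
time_s: 13.8
tcp_pos: [0.5762, -0.2873, 0.2889]
ee_rot: [3.132, -0.226, -0.255]
ft_force: [0.5, -0.5, 1.0]
opening: 0.0854
```

>>> play_rows --moves "0 0 0 5 0 -20 85; 0 0 0 5 0 -20 85; 0 0 0 0 0 0 85; 0 0 0 0 0 0 85; 0 0 0 0 0 0 85; 0 0 0 0 0 0 85"

```text
time_s: 14.3
tcp_pos: [0.5775, -0.2873, 0.3363]
ee_rot: [3.132, -0.232, -0.255]
ft_force: [-0.2, -0.1, -0.7]
opening: 0.0851
```

Run:
```python
from workcell import env
import cv2
from h import *
np.set_printoptions(precision=4,suppress=True)
i=env.camera_info("scene");p,d=env.read_camera("scene");q,_=env.read_camera("wrist")
np.savez("pics/s9.npz",p=p,d=d,**i);w=world(load("pics/s9.npz"))
pi=p.astype(int)
m=np.zeros(d.shape,bool);m[172:232,195:255]=1
rim=m&(w[...,2]>.079)&(w[...,2]<.092)&(pi.max(2)-pi.min(2)<45)
pt=w[rim];print(cv2.minEnclosingCircle(pt[:,:2].astype(np.float32)),pt.mean(0))
A=np.c_[pt[:,:2],np.ones(len(pt))];c=np.linalg.lstsq(A,pt[:,2],rcond=None)[0];print('rim slope deg',np.degrees(np.arctan(np.hypot(*c[:2]))))
b=(pi[...,0]-pi[...,2]>60)&(np.hypot(w[...,0]-.546,w[...,1]+.28)<.13)&(w[...,2]>.015)
pts=w[b];print(len(pts),pts[np.argmin(pts[:,2])],pts[np.argmax(pts[:,2])])
cap=(np.hypot(w[...,0]-.62,w[...,1]-.03)<.06)&(w[...,2]>.19)&(w[...,2]<.23);print('cap',cap.sum(),np.nanmax(w[cap][:,2]) if cap.any() else '')
cv2.imwrite("pics/c9.png",np.hstack([cv2.resize(p[80:260,140:370],None,fx=2,fy=2.333,interpolation=2),cv2.resize(q,(340,420))[:,:]])[:,:,::-1])
o=env.get_obs();print(o['time_s'],o['tcp_pos'],o['ft_force'])
```

```text
((0.5237381458282471, -0.281095027923584), 0.07832599431276321) [ 0.5523 -0.2766  0.0839]
rim slope deg 0.3345337183704761
213 [ 0.506  -0.2976  0.0255] [ 0.5928 -0.2506  0.3542]
cap 196 0.21621758013950831
14.4 [ 0.5773 -0.2872  0.3359] [-1.1994  0.4851 -0.0978]
```

View pics/c9.png

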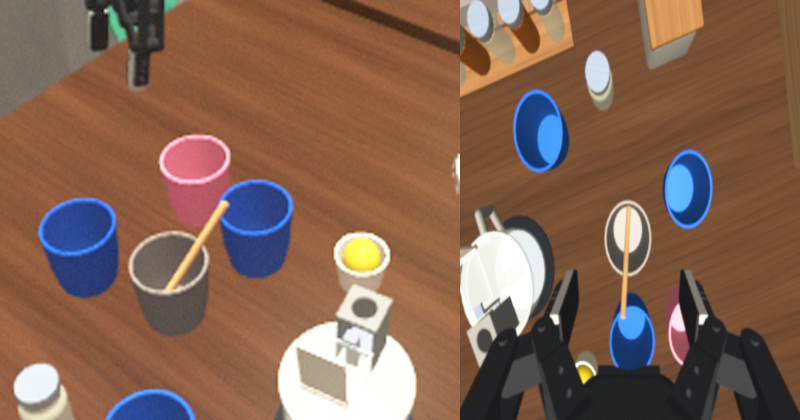

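Run:
```python
from workcell import env
from h import *
np.set_printoptions(precision=3,suppress=True)
i=env.camera_info("wrist");p,d=env.read_camera("wrist");np.savez("pics/w10.npz",p=p,d=d,**i)
w=world(load("pics/w10.npz"));pi=p.astype(int)
b=(pi[...,0]-pi[...,2]>60)&(abs(w[...,1]+.28)<.06)&(abs(w[...,0]-.52)<.12)&(w[...,2]>.012)&(w[...,2]<.2)
b=cv2.morphologyEx(b.astype(np.uint8),cv2.MORPH_OPEN,np.ones((2,2)))>0
n,l,s,_=cv2.connectedComponentsWithStats(b.astype(np.uint8));k=1+np.argmax(s[1:,4]);q=w[l==k]
o=q[np.argsort(q[:,0])];print(len(o),o[:3],o[-3:],np.linalg.norm(o[0]-o[-1]))
print(env.get_obs()['tcp_pos'])
```

```text
874 [[ 0.439 -0.25   0.002]
 [ 0.441 -0.251  0.002]
 [ 0.442 -0.251  0.014]] [[nan nan nan]
 [nan nan nan]
 [nan nan nan]] nan
[ 0.577 -0.287  0.336]
```

Run:
```python
from h import *
np.set_printoptions(precision=3,suppress=True)
z=load("pics/w10.npz");w=world(z);pi=z['p'].astype(int)
b=(pi[...,0]-pi[...,2]>50)&(w[...,2]>.02)&(w[...,2]<.2)
b[:200]=0;b[330:]=0;b[:,:255]=0;b[:,300:]=0
v,u=np.where(b);
for vv in range(200,330,8):
    k=v==vv
    if k.any(): print(vv,np.median(u[k]),np.median(w[vv,u[k]],0))
cv2.imwrite('pics/c10.png',cv2.resize(z['p'][190:340,220:340,::-1],None,fx=4,fy=4))
```

```text
208 277.0 [ 0.583 -0.292  0.021]
216 277.0 [ 0.572 -0.288  0.03 ]
224 276.0 [ 0.561 -0.284  0.041]
232 275.0 [ 0.552 -0.28   0.052]
240 274.5 [ 0.541 -0.276  0.061]
248 273.5 [ 0.532 -0.272  0.07 ]
256 273.0 [ 0.522 -0.269  0.079]
264 273.0 [ 0.514 -0.267  0.088]
272 272.0 [ 0.505 -0.263  0.097]
280 271.0 [ 0.497 -0.26   0.106]
288 270.0 [ 0.49  -0.257  0.113]
296 270.0 [ 0.482 -0.254  0.121]
304 269.0 [ 0.475 -0.252  0.128]
312 268.0 [ 0.468 -0.249  0.136]
```

View pics/c10.png

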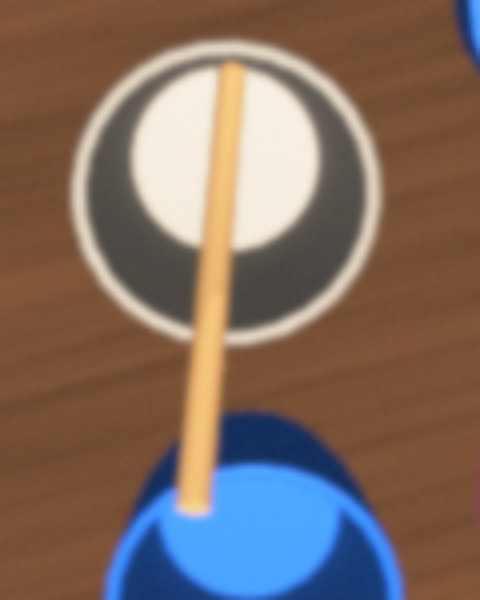

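```bash
python3 -c "
from workcell import env
print(env.hand_in())"
```

```text
the job is handed in; nothing more can be done
None
```

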